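Check the paint on a rack beam with a coating gauge

ROBOT

A 6-joint arm with a two-finger parallel gripper is mounted at the origin on the work surface. World frame = base frame: x ahead of the robot, y to its left, z up, the work surface at z = 0. Lengths are in mm, angles in rad, forces in N, time in s.
With the tool pointing down it reaches from about 400 to 925 mm from the base axis. Payload 12.5 kg.
Tool frame: the origin (TCP) lies at the very end of the fingers, on their centre line; the grasp point (between the pads) lies 19 mm behind it; z points along the fingers, y is the direction in which the jaws open and shut (so a half turn about z gives the same grasp; the last joint's range is limited). The gripper opens to 95 mm and grips with 3 to 60 N. Pads are 20 mm wide; open, the fingers measure 119 mm over their backs; the gripper's body (75 mm by 180 mm) begins 59 mm behind the grasp point.
Start: joints at [-1.408, 0.491, 1.559, -0, 1.092, -0.106], TCP at [166.007, -602.568, 214.661] pointing down, gripper open.
Joint ranges: [-3.1, 3.1], [-0.84, 2.19], [0.05, 2.79], [-1.13, 4.28], [0.06, 2.93], [-2.69, 2.69]. Speed limits (rad/s): [2.22, 2.22, 2.79, 3.14, 3.14, 3.14].

INTERFACE

Orientations are given as [roll, pitch, yaw] about the fixed x, y, z axes, in that order (R = Rz(yaw) Ry(pitch) Rx(roll)).
In Python, from cell import env, read_camera, get_calibration gives the robot as it stands.
- The arm moves only by the tool arm_command, never from a script. Its argument "targets" is a list of rows, each a list of 3 entries, a list of its own where there are three numbers: the turn, a rotation vector about the tool's x, y, z in rad, then the shift along the tool's x, y, z in m, then the closure in counts, from 0 (fully open) to 255 (shut). In form: [[[rx, ry, rz], [tx, ty, tz], fingers], ...]. A call has 1 to 8 rows; each row is the pose to reach, as a shift and turn from the pose commanded when the call began, along the tool's axes at that moment; what a row does not reach only later rows make up. A row lasts 1/10 s, in which the tool goes at most 50 mm and 8.59 degrees, less where a joint would pass 70% of its speed; a pose out of reach is approached as far as the arm can. A call with a gripper value outside its range is refused whole. The fingers move at their own pace and stop on an object; the grip force is fixed at half the most. Time passes only in rows, so rows that repeat a pose let the fingers close. It gives the time, the measured TCP pose, the force and the opening at its end, in the units of the state.
- env.state(): the state, without advancing time (a new reading comes with each control period).
- read_camera(name): name is "scene" or "top" or "wrist"; returns (picture, depth): 420x560x3 uint8, blue, green, red; 420x560 float32, mm along the optical axis (not along the pixel's ray), 0 where there is no reading.
- get_calibration(name): a dict with "vfov" (degrees; the focal length in pixels is half the picture's height over the tangent of half this angle, whatever the lens; pixels are square), "cx", "cy" (the principal point, pixels), "world_from_camera" (4x4, takes a point from camera to world coordinates). Camera axes: x right, y down, z forward; pixel columns grow to the right and rows downward; lengths in mm; the calibration is good to about 2 mm. A picture is of the moment at which its call begins: read the wrist's pose just before it. get_calibration takes no time and is no camera call; for the wrist camera it gives the pose at the moment of the call.
- env.job_done(): hands the job in, once; it reports no verdict.
The state is a dict: "t": time; "joints": joint angles; "qvel": joint speeds; "tau": joint torques, N m; "eef_pos": TCP position; "tcp_rot": TCP orientation; "ft_force": force on the tool from outside, world axes, zero at the start; "moment": the same for the moment, N m; "opening": opening from 0.0 (shut) to 1.0 (fully open).
Only numpy, scipy, OpenCV 4.12 (cv2) and the standard library are available. Lean on these libraries where they do the work, as an engineer would, in place of code of your own. Each camera call takes 0.05 s, during which the arm holds its last target.

TASK

Take the yellow coating gauge out of its cradle and, holding it upright, press its steel foot gently onto the bare steel zero disc until the sprung foot gives, for about a second. Then take readings in the same way on the blue beam, first inside the yellow ring and then inside the white ring. Finally put the gauge back in its sloped cradle, resting on the ledge and leaning on the backrest as it was, let go of it, and leave the other things on the bench undisturbed.

Things in the scene. Friction and masses are not known exactly. Their poses are not given: they have to be found in the camera images.
- gauge: Yellow coating gauge, an upright box 26 (x) by 40 (y) by 130 (z) mm, about 0.2 kg, black band round its lower end, screen on its +x face. Origin at the centre of the box's underside, z up to its top. In the cradle it leans back 0.35 rad; its upper 55 mm stand free above the backrest: grip there across the 40 mm width (y).
- foot_tip (a point): Centre of the lower end of the gauge's steel foot, a pin 8 mm in diameter on the gauge's axis; 14 mm below the box's underside while not pressed, and it moves with the foot.
- foot (a joint): How far the sprung foot is pushed into the gauge, m: 0 when free, 0.008 at its stop. It starts to give at about 1.2 N and needs about 0.4 N more per mm (4.4 N at the stop). A reading needs the foot pressed in by 2 mm or more; do not force it against its stop.
- cradle: Black plastic stand fixed to the bench, base plate 110 by 90 mm, 8 mm thick. Origin on the bench 10 mm ahead (+x) of the plate's centre, z up; the gauge leans towards the cradle's -x.
- seat: Seat of the cradle. Origin 58 mm above the bench, where the centre of the gauge's underside rests; z leans 0.35 rad from vertical to the cradle's -x and is the seated gauge's axis. Ledge: plane z = 0, x -21 to 16 mm, with a 22 mm slot in the middle for the foot. Backrest face x = -13 mm, 32 mm wide, up to z = 75 mm. Orange cheeks 12 mm high, inner faces y = +-25 mm. Front (+x) open.
- zero_disc: Bare steel disc, 44 mm in diameter, in a square black holder of 56 mm fixed to the bench. Origin on the bench under the disc's centre; the disc's top is 22 mm above the bench.
- beam: Blue painted rack beam fixed to the bench on two wooden bearers, 300 mm long (its y), 60 mm wide (its x); flat level top 60 mm above the bench. Origin on the bench under its centre.
- spot_yellow: Flat yellow ring with a small dot in its centre, on the beam's top: 36 mm outer and 22 mm inner diameter, too thin to feel. Origin at its centre, on the beam's top.
- spot_white: The same in white, on the beam's top. Origin at its centre.
- jar: Bystander: amber jar with a red cap, 68 mm in diameter, 115 mm high. Origin at the centre of its underside.
- canister: Bystander: small steel canister, 56 mm in diameter, 85 mm high. Origin at the centre of its underside.
- carton: Bystander: white carton, 50 by 90 by 40 mm. Origin at the centre of its underside.
Not all that is in view belongs to the job. There is more than one size of the gauge; the job needs the middle-sized. There is more than one size of the zero_disc; the job needs the larger.

How it is judged (in metres and radians):
On the way, in this order (a step that is already met when the one before it is completed fails the run):
1. gauge foot pressed in 1.5 mm or more on the zero disc for 0.3 s, within 20 mm of its centre, gauge within 15 degrees of upright (value of joint foot above 0.0015 m and horizontal distance between foot_tip and zero_disc below 0.02 m and contact force between gauge and zero_disc above 0.5 N and angle between gauge's own z axis and vertical below 0.26 rad), for 0.3 s.
2. gauge foot pressed in likewise on the beam, tip centre within 11 mm of the yellow ring's centre (value of joint foot above 0.0015 m and horizontal distance between foot_tip and spot_yellow below 0.011 m and contact force between gauge and beam above 0.5 N and angle between gauge's own z axis and vertical below 0.26 rad), for 0.3 s.
3. gauge foot pressed in likewise on the beam, tip centre within 11 mm of the white ring's centre (value of joint foot above 0.0015 m and horizontal distance between foot_tip and spot_white below 0.011 m and contact force between gauge and beam above 0.5 N and angle between gauge's own z axis and vertical below 0.26 rad), for 0.3 s.
At the end, for the whole second after the job is handed in: The gauge rests in its cradle, released and still: its underside on the ledge (within 6 mm of it), within 10 mm of its seated place front to back and 9 mm sideways, its axis within 0.12 rad of the seat's (x of gauge in the frame of seat between -0.006 and 0.01 m and y of gauge in the frame of seat between -0.009 and 0.009 m and z of gauge in the frame of seat between -0.004 and 0.006 m and angle between the z axis of gauge and the z axis of seat, either way round below 0.12 rad and linear speed of gauge below 0.02 m/s and angular speed of gauge below 0.2 rad/s); the robot touches nothing.
It fails at once if the gauge is pressed or struck hard (over 25 N) on the beam or the zero disc (contact force between gauge and beam above 25 N or contact force between gauge and zero_disc above 25 N).
It fails at once if a bystander is moved by more than 20 mm or tipped (distance of any of jar, canister, carton from where it was at the start of the episode above 0.02 m or angle between any of jar, canister, carton's own z axis and vertical above 0.4 rad).
It also fails if it takes over 64 s, if anything falls off the work surface, if the arm or the gripper's body presses on something with over 40 N, if the wrist force passes 120 N, or if a joint passes its speed limit or range.

## Working session

There is one attempt and no reset: what is moved stays moved. The work goes in short steps, Python scripts to look and compute and a tool call to move; the robot and the scene stay as the last step left them, time stands still between calls to the robot, and variables do not carry over. Pictures are saved under pics/ and viewed, and the job is handed in when it is done.

Besides the shell and the picture viewer there is one more tool, called by a JSON object that holds its "op" and its "data". arm_command: Moves the arm, as the interface text tells. Its arguments: {"type":"object","properties":{"targets":{"type":"array"}},"required":["targets"]}

```bash
ls; mkdir -p pics
python3 - <<'E'
from cell import env, read_camera, get_calibration
import cv2,numpy as np
s=env.state();print(s)
for n in ["scene","top","wrist"]:
    c=get_calibration(n);print(n,c)
    p,d=read_camera(n);cv2.imwrite(f"pics/{n}0.png",p);np.save(f"pics/{n}0.npy",d)
E
```

```text
pics
{'t': 0.0, 'joints': array([-1.40758371e+00,  4.91539960e-01,  1.55948518e+00,  1.89684228e-07,
        1.09171346e+00, -1.05605073e-01]), 'qvel': array([-6.69689249e-04,  7.02254923e-04,  1.16682381e-03, -6.09935249e-04,
        4.72817766e-05, -1.63363896e-03]), 'tau': array([ 2.97150429e-03, -6.12641430e+01, -2.58187222e+01,  6.92199287e-02,
        4.81623074e-02, -6.28726366e-05]), 'eef_pos': array([ 165.97032493, -602.28456643,  214.06163029]), 'tcp_rot': array([-3.14045311e+00, -1.20959872e-04,  2.68817532e-01]), 'ft_force': array([ 1.2132969 , -0.09685689, -0.13670737]), 'moment': array([-0.01146535,  0.03583759,  0.04413265]), 'opening': 0.9972571988277598}
scene {'vfov': 50.501244415249936, 'cx': 277.7876773507411, 'cy': 207.5130521043021, 'world_from_camera': array([[-1.77481328e-01,  7.87151794e-01, -5.90671171e-01,
         1.29392143e+03],
       [ 9.84026225e-01,  1.33476697e-01, -1.17797960e-01,
         1.96268467e+02],
       [-1.38840384e-02, -6.02142861e-01, -7.98267630e-01,
         1.14276896e+03],
       [ 0.00000000e+00,  0.00000000e+00,  0.00000000e+00,

[... 219 characters left out ...]
    [-9.99804081e-01,  1.91105340e-02,  5.15628815e-03,
         1.27720867e+01],
       [-7.56531337e-03, -1.28214602e-01, -9.91717592e-01,
         1.13741074e+03],
       [ 0.00000000e+00,  0.00000000e+00,  0.00000000e+00,
         1.00000000e+00]])}
wrist {'vfov': 58.603727456122684, 'cx': 273.2104569225791, 'cy': 205.681141035459, 'world_from_camera': array([[ 2.66242040e-01, -9.30615181e-01, -2.51138531e-01,
         2.36306373e+02],
       [-9.63905422e-01, -2.57378958e-01, -6.81352254e-02,
        -5.83949013e+02],
       [-1.23009831e-03,  2.60214253e-01, -9.65550118e-01,
         3.84626195e+02],
       [ 0.00000000e+00,  0.00000000e+00,  0.00000000e+00,
         1.00000000e+00]])}
```

View pics/scene0.png

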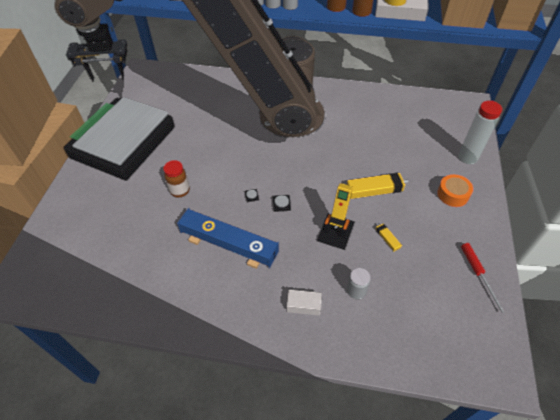

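View pics/top0.png

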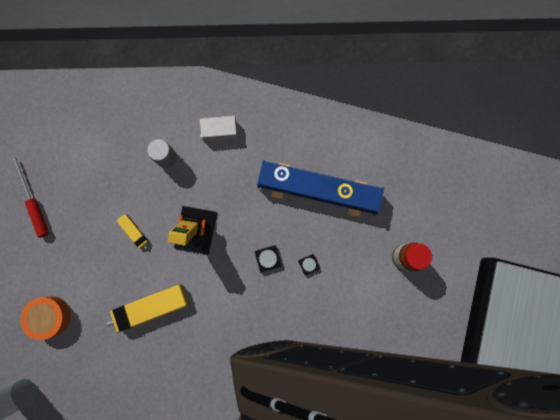

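View pics/wrist0.png

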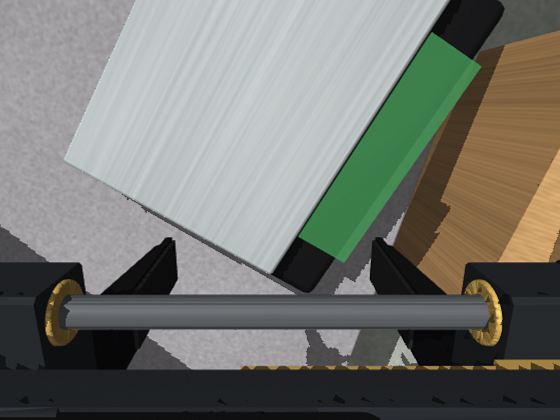

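Scene picture: the cradle with a leaning gauge is at about (340,210), with a large gauge lying at (375,187) and a small one at (388,237). The discs are at (251,195) and (282,203), and the beam is at (228,237). In the top picture the same things are the seated gauge (185,233), the large one (150,305), the small one (132,232), and discs at (268,258) and (309,265). Next come enlarged crops and measurements.

```bash
cat > h.py <<'E'
from cell import env, read_camera, get_calibration
import cv2,numpy as np
def K(c): 
    f=210/np.tan(np.radians(c["vfov"])/2); return f
def ray(n,uv,c=None):
    c=c or get_calibration(n); f=K(c)
    T=c["world_from_camera"]; d=np.array([(uv[0]-c["cx"])/f,(uv[1]-c["cy"])/f,1.])
    return T[:3,3],T[:3,:3]@d
def onz(n,uv,z,c=None):
    o,d=ray(n,uv,c); return o+d*(z-o[2])/d[2]
def proj(n,P,c=None):
    c=c or get_calibration(n); f=K(c);T=c["world_from_camera"]
    q=T[:3,:3].T@(np.asarray(P,float)-T[:3,3]); return np.array([c["cx"]+f*q[0]/q[2],c["cy"]+f*q[1]/q[2]])
def tri(n1,a,n2,b):
    o1,d1=ray(n1,a);o2,d2=ray(n2,b)
    s=np.linalg.lstsq(np.c_[d1,-d2],o2-o1,rcond=None)[0]
    p,q=o1+s[0]*d1,o2+s[1]*d2
    return (p+q)/2,np.linalg.norm(p-q)
E
python3 - <<'E'
from h import *
t=cv2.imread("pics/top0.png");s=cv2.imread("pics/scene0.png")
a=cv2.resize(t[190:290,100:330],None,fx=3.4,fy=3.4,interpolation=cv2.INTER_CUBIC)
cv2.imwrite("pics/ct.png",a)
a=cv2.resize(s[160:270,230:420],None,fx=4,fy=4,interpolation=cv2.INTER_CUBIC)
cv2.imwrite("pics/cs.png",a)
for n,im in(("top",t),("scene",s)):
    hsv=cv2.cvtColor(im,cv2.COLOR_BGR2HSV)
    for col,lo,hi in(("yellow",(15,120,80),(35,255,255)),("blue",(100,100,40),(130,255,255)),("orange",(3,150,90),(14,255,255)),("black",(0,0,0),(180,255,35)),("light",(0,0,120),(180,60,255))):
        m=cv2.inRange(hsv,lo,hi)
        N,l,st,ce=cv2.connectedComponentsWithStats(m)
        for i in range(1,N):
            if 12<st[i,4]<6000 and 60<ce[i,0]<450 and 100<ce[i,1]<360: print(n,col,st[i],ce[i].round(1))
E
```

```text
top yellow [338 184  15  14  97] [344.9 190.6]
top yellow [272 192  10   6  45] [276.8 194.6]
top yellow [349 210  10   6  44] [353.6 212.4]
top yellow [117 214  26  29 337] [129.4 227.6]
top yellow [168 220  29  26 390] [181.  232.5]
top yellow [138 240   9   8  30] [142.3 243.8]
top yellow [ 124  285   63   42 1401] [154.9 305.4]
top yellow [110 310   9  22  75] [114.1 320.9]
top blue [ 257  160  127   54 2730] [320.9 187.2]
top blue [278 170   8   8  42] [281.3 173.2]
top blue [342 187   7   8  29] [345.1 190.4]
top orange [179 215   4   7  16] [180.1 217.9]
top orange [201 220   4  15  33] [202.5 225.8]
top orange [402 243  15  14  58] [406.3 248.3]
top black [272 188  12   4  20] [277.2 189.8]
top black [292 193  11   4  20] [297.  194.5]
top black [311 198  12   3  20] [316.5 199. ]
top black [331 202  12   4  21] [336.6 203.6]
top black [175 207  42  47 961] [199.4 229.9]
top black [350 207  13   4  24] [356.5 208.3]
top black [135 236  11  10  43] [140.1 240.5]
top black [258 246  24  26 140] [271.7 261. ]
top black [256 249   8  11  26] [258. 253.]
top black [309 255   8   7
[... 2328 characters left out ...]
390.  238.7]
scene blue [ 177  209  101   58 2107] [227.9 236.8]
scene blue [253 244   6   5  18] [255.5 246.1]
scene blue [  16  326   83   57 1475] [ 63.1 353.1]
scene orange [166 170  19  14 147] [176.1 178. ]
scene orange [176 193  11   4  13] [181.3 195. ]
scene orange [325 215   5   9  29] [327.1 219.6]
scene orange [343 220   7  10  38] [345.7 224.4]
scene black [112  99   7   5  16] [114.8 101.1]
scene black [  65  116  109   64 1345] [123.9 153.1]
scene black [290 120   6   3  14] [292.5 121. ]
scene black [395 186   6   6  16] [398.  188.6]
scene black [274 205  16   6  36] [281.2 208.1]
scene black [318 222  35  27 432] [334.5 234.9]
scene light [250 241  13  11  90] [255.9 246.1]
```

View pics/ct.png

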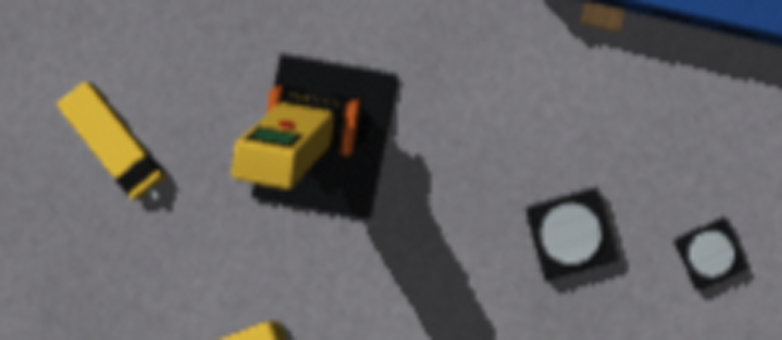

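View pics/cs.png

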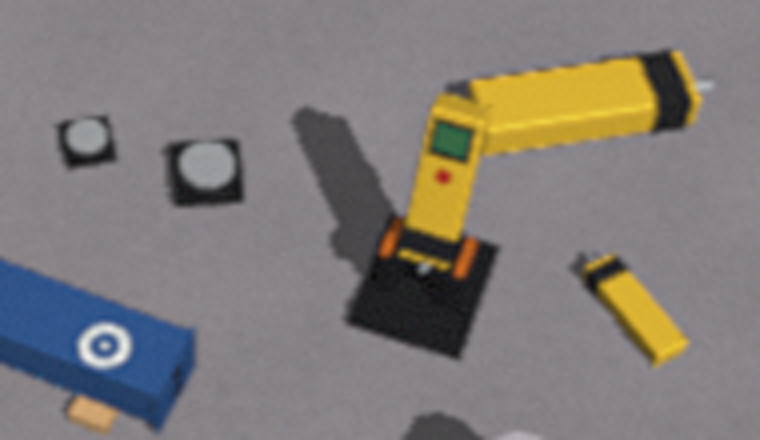

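The yellow gauge leaning in the black stand, top (185,233) and scene (342,203), is the middle of the three sizes: the lying ones at top (150,305) and (132,232) are larger and smaller. The larger disc is at top (268,258). The smaller one, at (309,265), is a decoy.

Run:
```python
from h import *
np.set_printoptions(precision=1,suppress=True)
t=cv2.imread("pics/top0.png");s=cv2.imread("pics/scene0.png")
cr=[(183.2,205.6),(217.6,212),(208.8,254.1),(174.4,248.2)]
P=np.array([onz("top",c,8) for c in cr]);print("plate top",P[:,:2].tolist(), P.mean(0))
print([np.linalg.norm(P[i]-P[(i+1)%4]).round(1) for i in range(4)])
# scene crop corners
crs=[(388,213),(497,245),(460,358),(347,320)]
P2=np.array([onz("scene",(x/4+230,y/4+160),8) for x,y in crs]);print("plate scene",P2[:,:2].tolist(),P2.mean(0))
print([np.linalg.norm(P2[i]-P2[(i+1)%4]).round(1) for i in range(4)])
print("disc top",onz("top",(267.4,258.2),22),"scene",onz("scene",(230+207/4,160+165/4),22))
print("white top",onz("top",(281.4,172.9),60),"scene",onz("scene",(255.7,246.1),60))
print("yellow top",onz("top",(344.9,190.6),60),"scene",onz("scene",(208.2,225.5),60))
d=np.load("pics/top0.npy")
c=get_calibration("top")
for uv in [(267,258),(281,176),(345,195),(190,225),(178,238),(270,290)]:
    o,r=ray("top",uv); print(uv,o+r*d[uv[1],uv[0]])
# gauge top: bounding points
hsv=cv2.cvtColor(t,cv2.COLOR_BGR2HSV)
```

```text
plate top [[569.3342426406331, 250.4917669397869], [551.2141198023396, 162.81647616553695], [445.0833436210773, 185.15339152549714], [461.4767334962657, 271.82769601148544]] [506.8 217.6   8. ]
[np.float64(89.5), np.float64(108.5), np.float64(88.2), np.float64(109.9)]
plate scene [[450.60843383303427, 185.98734786276358], [467.1647910039967, 272.8757083219771], [574.7366365539955, 253.63441521375046], [555.5844819029037, 166.7353385677295]] [512.  219.8   8. ]
[np.float64(88.5), np.float64(109.3), np.float64(89.0), np.float64(106.7)]
disc top [431.8  37.8  22. ] scene [437.9  38.9  22. ]
white top [638.1  -0.7  60. ] scene [639.4  -1.3  60. ]
yellow top [ 591.1 -154.3   60. ] scene [ 592.9 -155.1   60. ]
(267, 258) [432.3  38.8  21.6]
(281, 176) [630.7   0.4  58.8]
(345, 195) [ 579.7 -153.6   63.6]
(190, 225) [508.3 211.  120.4]
(178, 238) [474.8 224.7 181. ]
(270, 290) [353.2  33.1   2. ]
```

```bash
cat >> h.py <<'E'
from scipy.spatial.transform import Rotation as Ro
np.set_printoptions(precision=4,suppress=True)
YAW=-0.192; C=np.array([519.3,216.8,0.])
XC=np.array([np.cos(YAW),np.sin(YAW),0]);YC=np.array([-np.sin(YAW),np.cos(YAW),0])
U=-np.sin(.35)*XC+np.cos(.35)*np.array([0,0,1.]); XS=np.cos(.35)*XC+np.sin(.35)*np.array([0,0,1.])
SEAT=C+[0,0,58]
def rot(tilt,yaw=YAW): return Ro.from_euler('z',yaw)*Ro.from_euler('y',-tilt)*Ro.from_euler('x',np.pi)
def go(pos,R):
    s=env.state(); R0=Ro.from_euler('xyz',s["tcp_rot"])
    v=(R0.inv()*R).as_rotvec(); d=R0.inv().apply(np.asarray(pos)-s["eef_pos"])/1000
    print("t",s["t"],"eef",s["eef_pos"],"rot",s["tcp_rot"],"turn",v,"shift",d)
E
python3 - <<'E'
from h import *
go([480,-350,330],rot(0))
print(SEAT+84*U, SEAT+200*U)
E
```

```text
t 0.15 eef [ 165.9848 -602.3645  214.1877] rot [-3.1407 -0.0001  0.2688] turn [-0.0009  0.0001  0.4608] shift [ 0.3698 -0.16   -0.1156]
[491.0259 222.2963 136.9073] [451.9806 229.8865 245.8745]
```

{"op": "arm_command", "data": {"targets": [[[0,0,0.1],[0.02,-0.01,-0.04],0],[[0,0,0.4608],[0.37,-0.16,-0.116],0],[[0,0,0.4608],[0.37,-0.16,-0.116],0],[[0,0,0.4608],[0.37,-0.16,-0.116],0],[[0,0,0.4608],[0.37,-0.16,-0.116],0],[[0,0,0.4608],[0.37,-0.16,-0.116],0],[[0,0,0.4608],[0.37,-0.16,-0.116],0],[[0,0,0.4608],[0.37,-0.16,-0.116],0]]}}

```text
t: 0.95
eef_pos: [450.3, -373.4, 323.0]
tcp_rot: [-3.142, 0.0, -0.192]
ft_force: [-0.2, -0.4, -0.2]
opening: 0.999
```

Run:
```python
from h import *
go(SEAT+200*U,rot(.35)); print(env.state()["joints"])
```

```text
t 0.95 eef [ 450.2769 -373.3919  323.0071] rot [-3.1416  0.0001 -0.1921] turn [-0.      0.3501 -0.0001] shift [-0.1135 -0.5925  0.0772]
[-0.8052  0.344   1.5049 -0.0001  1.2929  0.9577]
```

{"op": "arm_command", "data": {"targets": [[[0,0.1,0],[-0.01,-0.05,0],0],[[0,0.35,0],[-0.0575,-0.3,0.02],0],[[0,0.35,0],[-0.0575,-0.3,0.02],0],[[0,0.35,0],[-0.1135,-0.5925,0.077],0],[[0,0.35,0],[-0.1135,-0.5925,0.077],0],[[0,0.35,0],[-0.1135,-0.5925,0.077],0],[[0,0.35,0],[-0.1135,-0.5925,0.077],0],[[0,0.35,0],[-0.1135,-0.5925,0.077],0]]}}

```text
t: 1.75
eef_pos: [449.5, 23.7, 277.2]
tcp_rot: [-3.141, -0.351, -0.192]
ft_force: [1.0, -1.1, -0.0]
opening: 1.0
```

Run:
```python
from h import *
go(SEAT+200*U,rot(.35)); print(env.state()["joints"])
```

```text
t 1.75 eef [449.4939  23.6595 277.1665] rot [-3.1414 -0.3512 -0.1925] turn [-0.     -0.0012 -0.0004] shift [-0.0455 -0.2029  0.0167]
[-0.0686  0.0432  2.0744 -0.0676  0.6764  1.74  ]
```

{"op": "arm_command", "data": {"targets": [[[0,0,0],[-0.0455,-0.203,0.0167],0],[[0,0,0],[-0.0455,-0.203,0.0167],0],[[0,0,0],[-0.0455,-0.203,0.0167],0],[[0,0,0],[-0.0455,-0.203,0.0167],0],[[0,0,0],[-0.0455,-0.203,0.0167],0],[[0,0,0],[-0.0455,-0.203,0.0167],0],[[0,0,0],[-0.0455,-0.203,0.0167],0],[[0,0,0],[-0.0455,-0.203,0.0167],0]]}}

```text
t: 2.55
eef_pos: [452.5, 226.8, 246.1]
tcp_rot: [3.142, -0.35, -0.194]
ft_force: [-0.6, 0.4, 0.3]
opening: 0.996
```

Run:
```python
from h import *
go(SEAT+200*U,rot(.35)); print(env.state()["joints"])
c=get_calibration("wrist");p,d=read_camera("wrist");cv2.imwrite("pics/w1.png",p);np.save("pics/w1.npy",d);np.save("pics/w1T.npy",c["world_from_camera"])
p,d=read_camera("scene");cv2.imwrite("pics/s1.png",p)
```

```text
t 2.55 eef [452.5449 226.7555 246.1298] rot [ 3.1416 -0.3503 -0.1938] turn [ 0.0007 -0.0003 -0.0017] shift [-0.0012 -0.003  -0.0002]
[ 0.4441  0.2029  1.9753 -0.3214  0.7037  2.4276]
```

View pics/w1.png

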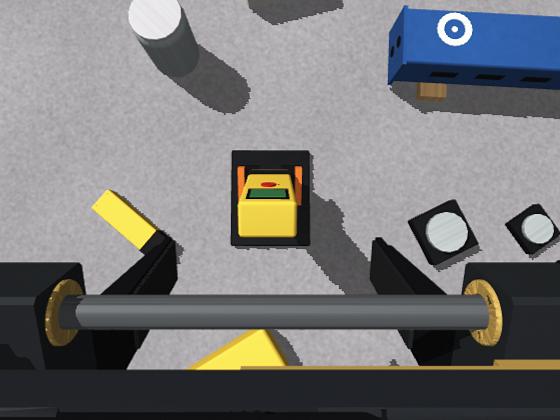

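View pics/s1.png

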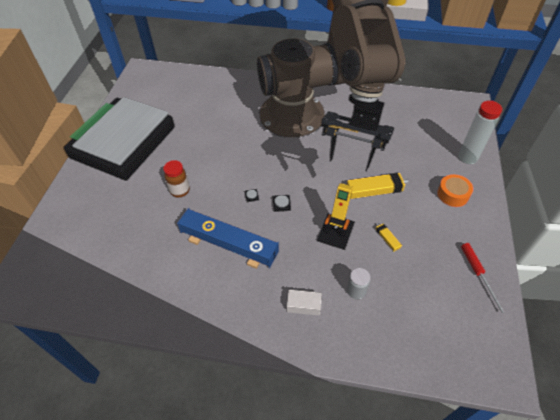

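Wrist picture: the gauge (267,205) sits in the cradle, whose plate corners are at about (232,151) to (310,246). The larger disc is at (447,232) and the white ring at (455,28). The fingers straddle the gauge evenly.

Run:
```python
from h import *
c=get_calibration("wrist");c["world_from_camera"]=np.load("pics/w1T.npy")
im=cv2.imread("pics/w1.png");d=np.load("pics/w1.npy")
hsv=cv2.cvtColor(im,cv2.COLOR_BGR2HSV)
roi=np.zeros(im.shape[:2],np.uint8);roi[145:255,222:320]=1
m=(cv2.inRange(hsv,(0,0,0),(180,255,50))*roi)
k=cv2.findContours(m,cv2.RETR_EXTERNAL,cv2.CHAIN_APPROX_NONE)[0]
for col,lo,hi in(("yel",(20,100,80),(35,255,255)),("or",(5,150,90),(18,255,255))):
    N,l,st,ce=cv2.connectedComponentsWithStats(cv2.inRange(hsv,lo,hi)*roi)
    for i in range(1,N):
        if st[i,4]>30: print(col,st[i],ce[i])
# plate edges by rows/cols
for y in (155,160,165,170): 
    x=np.where(m[y]>0)[0]; print(y,x.min(),x.max())
P=np.array([onz("wrist",q,8,c) for q in[(231.5,150.5),(310.5,150.5),(310.5,245.5),(231.5,246)]]);print(P,P.mean(0))
for i in range(4): print(np.linalg.norm(P[i]-P[(i+1)%4]))
e=P[0]-P[3]; print("yaw",np.arctan2(e[1],e[0]),np.arctan2(*(P[1]-P[2])[1::-1]), np.arctan2(-(P[0]-P[1])[0],(P[0]-P[1])[1]))
m2=cv2.inRange(hsv,(0,0,120),(180,60,255))
for cx,cy,z in((447,232,22),(455,28,60)):
    r=np.zeros_like(m2);cv2.circle(r,(cx,cy),26,255,-1)
    mm=m2&r if z==22 else m2&r
    kk=max(cv2.findContours(mm,cv2.RETR_EXTERNAL,cv2.CHAIN_APPROX_NONE)[0],key=cv2.contourArea)
    el=cv2.fitEllipse(kk);print(el,onz("wrist",el[0],z,c))
    u=onz("wrist",(el[0][0]-el[1][1]/2,el[0][1]),z,c)
for uv in[(267,222),(268,180),(447,232)]:
    o,r=ray("wrist",uv,c);P=o+r*d[uv[1],uv[0]];q=P-SEAT;print(uv,P,"seat frame",q@XS,q@YC,q@U)
```

```text
yel [ 237  174   60   63 2962] [267.265  208.9986]
or [237 166   8  36 219] [240.3379 179.9361]
or [295 166   7  39 257] [298.035  183.9689]
155 232 309
160 232 309
165 232 309
170 232 309
[[570.4121 251.8201   8.    ]
 [552.9578 162.6131   8.    ]
 [446.4488 184.3994   8.    ]
 [462.9626 271.7584   8.    ]] [508.1953 217.6477   8.    ]
90.89859857529706
108.71438554739306
88.9061055667386
109.28368076296998
yaw -0.18347211926743645 -0.20176580837658759 -0.19321911718033424
((446.70367431640625, 231.44369506835938), (38.23089599609375, 40.94967269897461), 112.44654083251953) [433.3961  36.7394  22.    ]
((454.34307861328125, 28.818445205688477), (31.990345001220703, 34.19041061401367), 111.17029571533203) [639.0881  -2.2742  60.    ]
(267, 222) [473.9541 225.9674 180.0113] seat frame -1.6198508631759259 0.3459518273467039 130.47719989327558
(268, 180) [511.6396 218.8731 117.0836] seat frame 12.824332271449745 0.573229062759787 58.21566032118131
(447, 232) [432.806   36.9518  22.8517] seat frame -59.57094311242162 -193.04835942312198 -15.67168404000042
```

Run:
```python
from h import *
go(SEAT+84*U+0.5*YC,rot(.35))
```

```text
t 2.65 eef [452.6386 226.8631 246.187 ] rot [-3.1414 -0.3504 -0.1942] turn [ 0.0005 -0.0004 -0.002 ] shift [-0.0013 -0.0034  0.1159]
```

{"op": "arm_command", "data": {"targets": [[[0,0,-0.002],[-0.001,-0.0034,0.025],0],[[0,0,-0.002],[-0.001,-0.0034,0.05],0],[[0,0,-0.002],[-0.001,-0.0034,0.075],0],[[0,0,-0.002],[-0.001,-0.0034,0.095],0],[[0,0,-0.002],[-0.001,-0.0034,0.11],0],[[0,0,-0.002],[-0.001,-0.0034,0.116],0],[[0,0,-0.002],[-0.001,-0.0034,0.116],0],[[0,0,-0.002],[-0.001,-0.0034,0.116],0]]}}

```text
t: 3.45
eef_pos: [491.3, 223.9, 137.2]
tcp_rot: [3.141, -0.351, -0.191]
ft_force: [0.0, -0.2, -0.3]
opening: 1.0
```

Run:
```python
from h import *
go(SEAT+84*U+0.5*YC,rot(.35))
p,d=read_camera("wrist");cv2.imwrite("pics/w2.png",p)
p,d=read_camera("scene");cv2.imwrite("pics/s2.png",cv2.resize(p[130:270,250:430],None,fx=4,fy=4))
```

```text
t 3.45 eef [491.3242 223.8517 137.2026] rot [ 3.1412 -0.3507 -0.1906] turn [-0.0001 -0.0007  0.0013] shift [-0.0001  0.0011  0.0003]
```

View pics/w2.png

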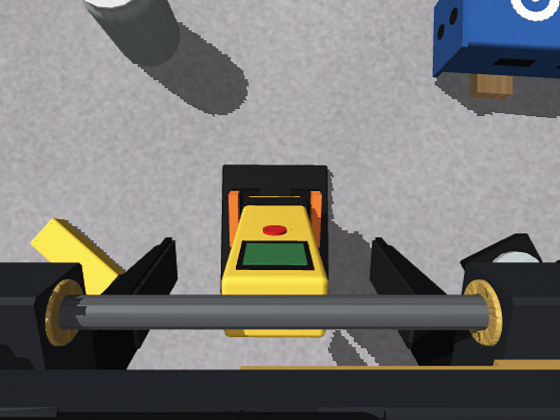

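View pics/s2.png

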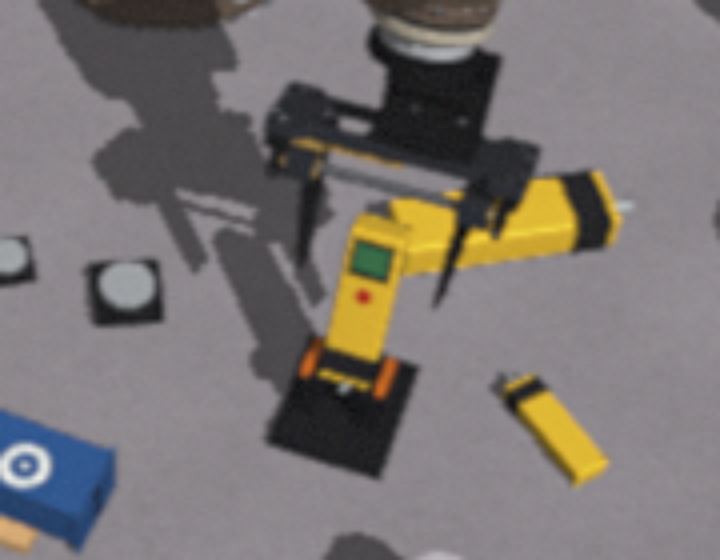

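Both pictures show the gauge (wrist 275,270) midway between the open fingers and clear of them. I'm closing the gripper.

{"op": "arm_command", "data": {"targets": [[[0,0,0],[0,0.001,0],100],[[0,0,0],[0,0.001,0],200],[[0,0,0],[0,0.001,0],255],[[0,0,0],[0,0.001,0],255],[[0,0,0],[0,0.001,0],255],[[0,0,0],[0,0.001,0],255],[[0,0,0],[0,0.001,0],255],[[0,0,0],[0,0.001,0],255]]}}

```text
t: 4.35
eef_pos: [491.0, 223.1, 136.5]
tcp_rot: [3.141, -0.35, -0.19]
ft_force: [0.3, -0.2, 0.7]
opening: 0.416
```

Run:
```python
from h import *
s=env.state();print(s["opening"]*95,s["ft_force"],s["eef_pos"],s["tcp_rot"]);q=s["eef_pos"]-SEAT;print(q@XS,q@YC,q@U)
```

```text
39.50327143746935 [ 0.331  -0.2032  0.7315] [490.9679 223.1112 136.4762] [ 3.1407 -0.35   -0.1898]
-0.3472920486207709 0.7888004143603613 83.66787521063956
```

Gripped: the opening is 39.5 mm, as expected. Lifting along the seat axis.

{"op": "arm_command", "data": {"targets": [[[0,0,0],[0,0,-0.005],255],[[0,0,0],[0,0,-0.02],255],[[0,0,0],[0,0,-0.04],255],[[0,0,0],[0,0,-0.065],255],[[0,0,0],[0,0,-0.095],255],[[0,0,0],[0,0,-0.12],255],[[0,0,0],[0,0,-0.12],255],[[0,0,0],[0,0,-0.12],255]]}}

```text
t: 5.15
eef_pos: [450.2, 230.9, 249.0]
tcp_rot: [3.141, -0.35, -0.19]
ft_force: [-0.3, 0.1, -3.8]
opening: 0.417
```

Run:
```python
from h import *
print(env.state()["ft_force"])
D=np.array([434.2,37.7,0])
go(D+[0,0,22+98+40],rot(0))
p,d=read_camera("scene");cv2.imwrite("pics/s3.png",cv2.resize(p[80:270,230:430],None,fx=3,fy=3))
```

```text
[-0.3104  0.1377 -3.7645]
t 5.15 eef [450.2414 230.93   249.0465] rot [ 3.141  -0.3501 -0.1897] turn [ 0.0002 -0.3501  0.0022] shift [-0.0111  0.1927  0.0909]
```

View pics/s3.png

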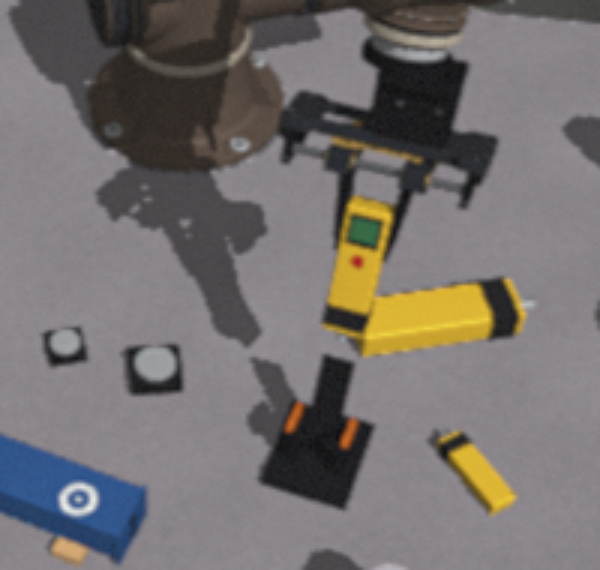

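{"op": "arm_command", "data": {"targets": [[[0,0,0],[0,0.04,0],255],[[0,-0.1,0],[0,0.08,0],255],[[0,-0.2,0],[-0.005,0.12,0.02],255],[[0,-0.3,0.001],[-0.01,0.16,0.045],255],[[0,-0.35,0.002],[-0.011,0.18,0.07],255],[[0,-0.35,0.002],[-0.011,0.1927,0.09],255],[[0,-0.35,0.002],[-0.011,0.1927,0.091],255],[[0,-0.35,0.002],[-0.011,0.1927,0.091],255]]}}

```text
t: 6.0
eef_pos: [434.3, 37.7, 159.3]
tcp_rot: [3.141, 0.002, -0.193]
ft_force: [0.9, -0.5, -2.1]
opening: 0.419
```

Run:
```python
from h import *
print(env.state()["ft_force"])
D=np.array([434.2,37.7,0])
go(D+[0,0,22+98+3],rot(0))
c=get_calibration("wrist");p,d=read_camera("wrist");cv2.imwrite("pics/w4.png",p)
p,d=read_camera("scene");cv2.imwrite("pics/s4f.png",p);cv2.imwrite("pics/s4.png",cv2.resize(p[80:270,180:380],None,fx=3,fy=3))
p,d=read_camera("top");cv2.imwrite("pics/t4.png",p[150:350,170:400])
```

```text
[ 0.8531 -0.5471 -2.1096]
t 6.0 eef [434.2575  37.6626 159.3472] rot [ 3.1408  0.0024 -0.1932] turn [ 0.0008  0.0024 -0.0012] shift [ 0.     -0.0001  0.0363]
```

View pics/w4.png

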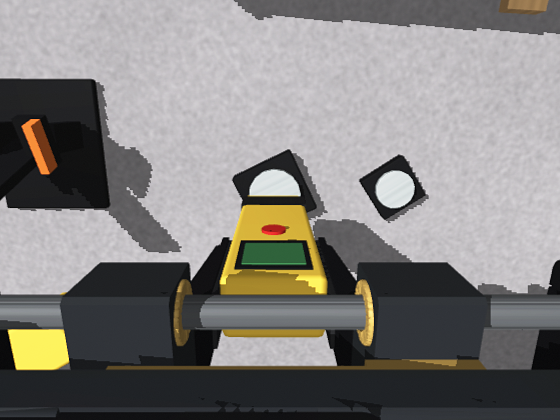

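View pics/s4.png

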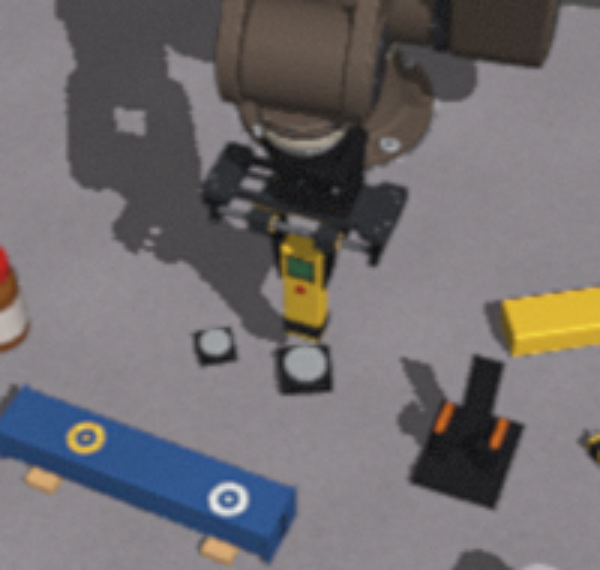

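Wrist and scene pictures: the gauge is upright above the larger disc (wrist 275,185; scene crop 303,365). I'm descending slowly.

{"op": "arm_command", "data": {"targets": [[[0,0.002,0],[0,0,0.01],255],[[0,0.002,0],[0,0,0.022],255],[[0,0.002,0],[0,0,0.031],255],[[0,0.002,0],[0,0,0.036],255],[[0,0.002,0],[0,0,0.038],255],[[0,0.002,0],[0,0,0.04],255],[[0,0.002,0],[0,0,0.041],255],[[0,0.002,0],[0,0,0.041],255]]}}

```text
t: 6.95
eef_pos: [434.8, 37.7, 119.3]
tcp_rot: [3.141, -0.002, -0.192]
ft_force: [-0.2, 0.4, -0.1]
opening: 0.421
```

Run:
```python
from h import *
s=env.state();print(s["ft_force"],s["eef_pos"])
```

```text
[-0.1819  0.4412 -0.1485] [434.7956  37.7387 119.294 ]
```

{"op": "arm_command", "data": {"targets": [[[0,0,0],[0,0,0.001],255],[[0,0,0],[0,0,0.002],255],[[0,0,0],[0,0,0.003],255],[[0,0,0],[0,0,0.003],255],[[0,0,0],[0,0,0.003],255],[[0,0,0],[0,0,0.003],255],[[0,0,0],[0,0,0.003],255],[[0,0,0],[0,0,0.003],255]]}}

```text
t: 7.75
eef_pos: [434.7, 37.7, 116.2]
tcp_rot: [3.141, -0.002, -0.192]
ft_force: [-0.3, 1.3, 0.7]
opening: 0.422
```

Run:
```python
from h import *
s=env.state();print(s["ft_force"],s["eef_pos"],s["tcp_rot"])
for n in("wrist","scene"):
    p,d=read_camera(n);cv2.imwrite(f"pics/{n}5.png",p if n=="wrist" else cv2.resize(p[140:230,240:330],None,fx=6,fy=6))
for i in range(3):
    read_camera("top");print(env.state()["ft_force"],env.state()["t"])
```

```text
[-0.3305  1.277   0.7495] [434.736   37.7234 116.1854] [ 3.1412 -0.0023 -0.1921]
[0.6304 1.184  0.9447] 7.9
[1.6259 1.0051 0.3104] 7.95
[0.5697 1.1105 0.0339] 8.0
```

View pics/scene5.png

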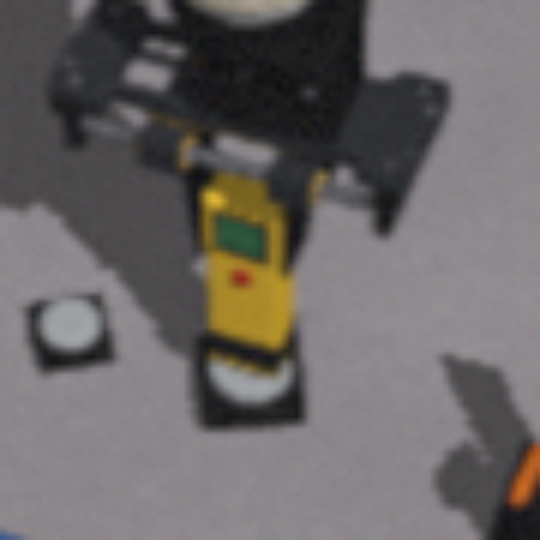

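View pics/wrist5.png

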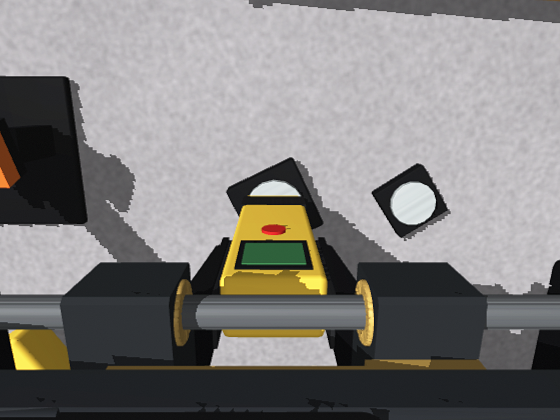

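The red button at wrist (273,229) hasn't moved in view, so there was no slip. The force rose about 2.8 N, which is about 4 mm of foot travel. I'll press 0.8 mm more for margin, then lift.

{"op": "arm_command", "data": {"targets": [[[0,0,0],[0,0,0.0008],255],[[0,0,0],[0,0,0.0008],255],[[0,0,0],[0,0,0.0008],255],[[0,0,0],[0,0,0.0008],255],[[0,0,0],[0,0,0.0008],255],[[0,0,0],[0,0,-0.005],255],[[0,0,0],[0,0,-0.03],255],[[0,0,0],[0,0,-0.08],255]]}}

```text
t: 8.8
eef_pos: [432.6, 37.7, 195.0]
tcp_rot: [3.14, 0.005, -0.192]
ft_force: [0.9, 0.1, -1.6]
opening: 0.419
```

Run:
```python
from h import *
s=env.state();print(s["ft_force"],s["eef_pos"],s["tcp_rot"])
Y=np.array([592.0,-154.7,60])
go(Y+[0,0,98+40],rot(0))
```

```text
[ 0.8727  0.0975 -1.5711] [432.6183  37.7321 194.9955] [ 3.14    0.0053 -0.1921]
t 8.8 eef [432.6183  37.7321 194.9955] rot [ 3.14    0.0053 -0.1921] turn [ 0.0016  0.0053 -0.0001] shift [ 0.1932  0.1585 -0.0038]
```

{"op": "arm_command", "data": {"targets": [[[0,0.003,0],[0.02,0.0165,-0.003],255],[[0,0.003,0],[0.055,0.045,-0.003],255],[[0,0.003,0],[0.09,0.075,-0.003],255],[[0,0.003,0],[0.125,0.103,-0.003],255],[[0,0.003,0],[0.16,0.131,-0.003],255],[[0,0.003,0],[0.185,0.15,-0.003],255],[[0,0.003,0],[0.193,0.1585,-0.003],255],[[0,0.003,0],[0.193,0.1585,-0.003],255]]}}

```text
t: 9.6
eef_pos: [593.4, -155.5, 198.9]
tcp_rot: [3.141, -0.003, -0.193]
ft_force: [-0.2, -0.5, -2.7]
opening: 0.417
```

Run:
```python
from h import *
s=env.state();print(s["ft_force"],s["eef_pos"],s["tcp_rot"])
Y=np.array([592.0,-154.7,60])
go(Y+[0,0,98+10],rot(0))
c=get_calibration("wrist");p,d=read_camera("wrist");cv2.imwrite("pics/w6.png",p)
q=cv2.cvtColor(p,cv2.COLOR_BGR2HSV)
p,d=read_camera("scene");cv2.imwrite("pics/s6.png",cv2.resize(p[120:270,150:300],None,fx=4,fy=4))
```

```text
[-0.1934 -0.526  -2.7376] [ 593.4035 -155.4932  198.9383] [ 3.1413 -0.0034 -0.1933]
t 9.6 eef [ 593.4035 -155.4932  198.9383] rot [ 3.1413 -0.0034 -0.1933] turn [ 0.0003 -0.0034 -0.0013] shift [-0.0016 -0.0005  0.0309]
```

View pics/w6.png

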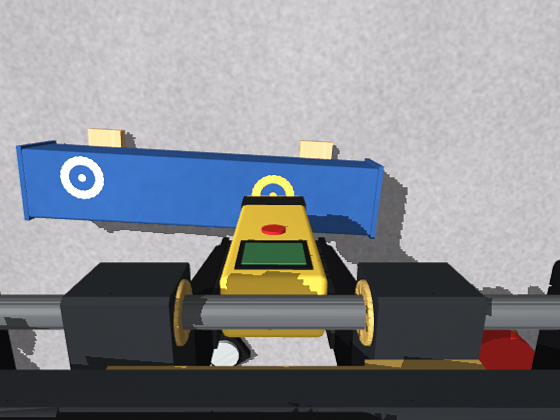

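View pics/s6.png

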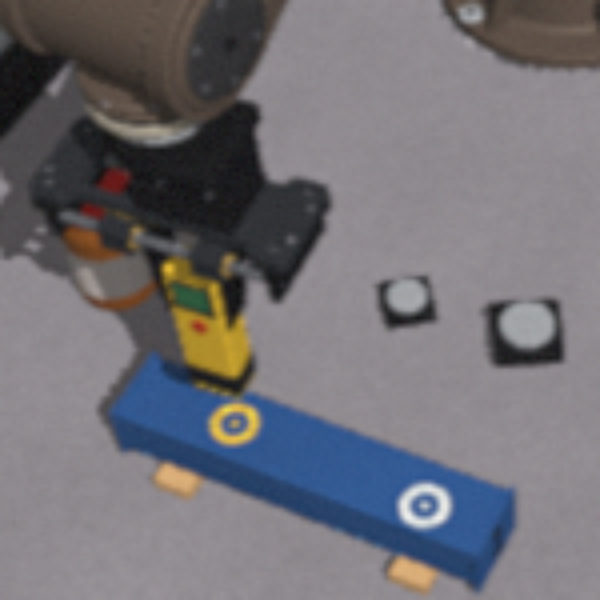

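Run:
```python
from h import *
c=get_calibration("wrist");im=cv2.imread("pics/w6.png")
q=cv2.cvtColor(im,cv2.COLOR_BGR2HSV)
w=cv2.inRange(q,(0,0,140),(180,60,255));r=np.zeros_like(w);r[150:205,55:110]=255
k=max(cv2.findContours(w&r,cv2.RETR_EXTERNAL,cv2.CHAIN_APPROX_NONE)[0],key=cv2.contourArea)
e=cv2.fitEllipse(k);print(e,onz("wrist",e[0],60,c))
y=cv2.inRange(q,(22,100,100),(35,255,255));y[:150]=0;y[196:]=0;y[:,:245]=0;y[:,300:]=0
# outer arc points -> plane -> circle fit
pts=[]
for x in range(245,300):
    v=np.where(y[:,x])[0]
    if len(v): pts.append(onz("wrist",(x,v.min()-.5),60,c)[:2])
pts=np.array(pts);A=np.c_[2*pts,np.ones(len(pts))];s=np.linalg.lstsq(A,(pts**2).sum(1),rcond=None)[0]
print(s[:2],np.sqrt(s[2]+s[0]**2+s[1]**2),len(pts))
```

```text
((81.68708038330078, 177.08563232421875), (39.29828643798828, 44.72633361816406), 128.53668212890625) [637.6918   0.5423  60.    ]
[ 591.8383 -154.0151] 17.675001697783994 42
```

The yellow ring is confirmed at (592,-154.4): the fitted radius is 17.7 against 18 mm. Descending.

{"op": "arm_command", "data": {"targets": [[[0,-0.003,0],[-0.0015,-0.001,0.012],255],[[0,-0.003,0],[-0.0015,-0.001,0.024],255],[[0,-0.003,0],[-0.0015,-0.001,0.033],255],[[0,-0.003,0],[-0.0015,-0.001,0.038],255],[[0,-0.003,0],[-0.0015,-0.001,0.04],255],[[0,-0.003,0],[-0.0015,-0.001,0.0415],255],[[0,-0.003,0],[-0.0015,-0.001,0.043],255],[[0,-0.003,0],[-0.0015,-0.001,0.043],255]]}}

```text
t: 10.5
eef_pos: [592.7, -153.5, 156.8]
tcp_rot: [3.141, -0.002, -0.192]
ft_force: [-1.2, 1.0, -0.5]
opening: 0.42
```

Run:
```python
from h import *
s=env.state();print(s["ft_force"],s["eef_pos"],s["tcp_rot"])
p,d=read_camera("wrist");cv2.imwrite("pics/w7.png",p)
p,d=read_camera("scene");cv2.imwrite("pics/s7.png",cv2.resize(p[160:250,160:250],None,fx=6,fy=6))
for i in range(3):
    read_camera("top");print(env.state()["ft_force"],env.state()["t"])
```

```text
[-1.1832  1.0459 -0.5421] [ 592.7023 -153.4695  156.8127] [ 3.1412 -0.0025 -0.1922]
[ 0.1027  0.4197 -1.0631] 10.65
[-0.0683  0.4736  0.3513] 10.7
[-0.0901  0.2243 -0.1325] 10.75
```

View pics/s7.png

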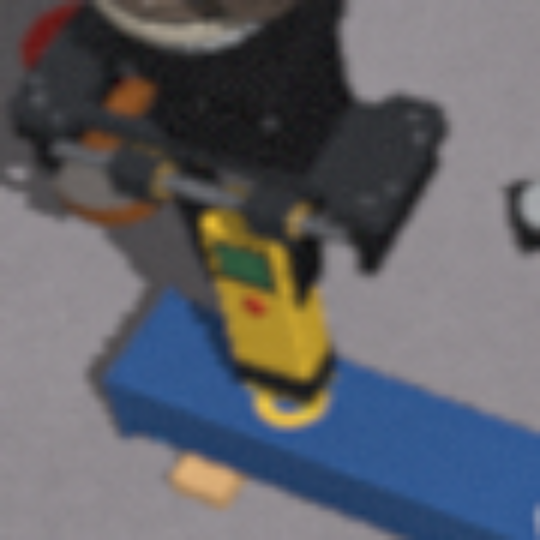

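View pics/w7.png

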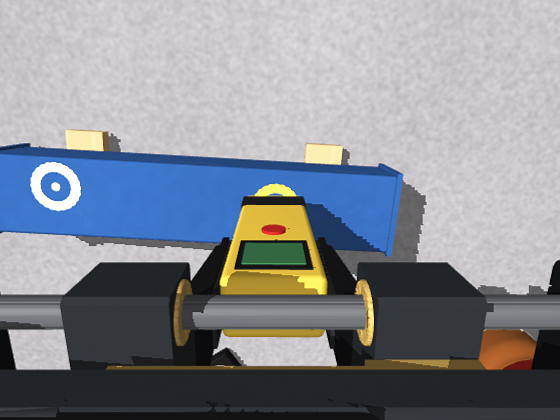

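The ring lies centred under the gauge (wrist 275,190). Contact has begun, and I'll press about 3.3 mm further.

{"op": "arm_command", "data": {"targets": [[[0,0,0],[0,0,0.0012],255],[[0,0,0],[0,0,0.0024],255],[[0,0,0],[0,0,0.0035],255],[[0,0,0],[0,0,0.0035],255],[[0,0,0],[0,0,0.0035],255],[[0,0,0],[0,0,0.0035],255],[[0,0,0],[0,0,0.0035],255],[[0,0,0],[0,0,0.0035],255]]}}

```text
t: 11.55
eef_pos: [592.7, -153.5, 153.2]
tcp_rot: [3.141, -0.002, -0.192]
ft_force: [1.0, 0.2, 0.6]
opening: 0.418
```

Run:
```python
from h import *
s=env.state();print(s["ft_force"],s["eef_pos"],s["tcp_rot"])
a=[]
for i in range(5):
    read_camera("top");a.append(env.state()["ft_force"])
print(np.mean(a,0))
```

```text
[1.0183 0.1599 0.6492] [ 592.6972 -153.4568  153.1647] [ 3.1411 -0.0023 -0.1921]
[ 0.7552 -0.0119  0.7734]
```

The mean force rose about 3 N (about 4.5 mm) and was held for about 0.7 s. Lifting.

{"op": "arm_command", "data": {"targets": [[[0,0,0],[0,0,0],255],[[0,0,0],[0,0,0],255],[[0,0,0],[0,0,-0.005],255],[[0,0,0],[0,0,-0.02],255],[[0,0,0],[0,0,-0.045],255],[[0,0,0],[0,0,-0.045],255],[[0,0,0],[0,0,-0.045],255]]}}

```text
t: 12.5
eef_pos: [592.2, -153.3, 197.8]
tcp_rot: [3.141, -0.002, -0.192]
ft_force: [-0.0, -0.5, -3.5]
opening: 0.42
```

Run:
```python
from h import *
s=env.state();print(s["ft_force"],s["eef_pos"],s["tcp_rot"])
W=np.array([638.5,-0.8,60])
go(W+[0,0,98+40],rot(0))
```

```text
[-0.043  -0.5306 -3.4767] [ 592.212  -153.2975  197.78  ] [ 3.1412 -0.0018 -0.1921]
t 12.5 eef [ 592.212  -153.2975  197.78  ] rot [ 3.1412 -0.0018 -0.1921] turn [ 0.0004 -0.0018 -0.0001] shift [ 0.0163 -0.1585 -0.0003]
```

{"op": "arm_command", "data": {"targets": [[[0,-0.002,0],[0.002,-0.02,0],255],[[0,-0.002,0],[0.006,-0.055,0],255],[[0,-0.002,0],[0.01,-0.095,0],255],[[0,-0.002,0],[0.014,-0.13,0],255],[[0,-0.002,0],[0.016,-0.15,0],255],[[0,-0.002,0],[0.0165,-0.1585,0],255],[[0,-0.002,0],[0.0165,-0.1585,0],255],[[0,-0.002,0],[0.0165,-0.1585,0],255]]}}

```text
t: 13.3
eef_pos: [638.6, -1.8, 197.4]
tcp_rot: [3.141, 0.001, -0.192]
ft_force: [-0.3, 0.4, -2.2]
opening: 0.421
```

Run:
```python
from h import *
s=env.state();print(s["ft_force"],s["eef_pos"],s["tcp_rot"])
W=np.array([638.5,-0.8,60])
go(W+[0,0,98],rot(0))
c=get_calibration("wrist");p,d=read_camera("wrist");cv2.imwrite("pics/w8.png",p)
q=cv2.cvtColor(p,cv2.COLOR_BGR2HSV)
y=cv2.inRange(q,(0,0,140),(180,60,255));y[:155]=0;y[196:]=0;y[:,:245]=0;y[:,300:]=0
pts=[]
for x in range(245,300):
    v=np.where(y[:,x])[0]
    if len(v): pts.append(onz("wrist",(x,v.min()-.5),60,c)[:2])
pts=np.array(pts);A=np.c_[2*pts,np.ones(len(pts))];s=np.linalg.lstsq(A,(pts**2).sum(1),rcond=None)[0]
print(s[:2],np.sqrt(s[2]+s[0]**2+s[1]**2),len(pts))
```

```text
[-0.2749  0.3976 -2.1823] [638.5597  -1.7814 197.4105] [ 3.1408  0.001  -0.1924]
t 13.3 eef [638.5597  -1.7814 197.4105] rot [ 3.1408  0.001  -0.1924] turn [ 0.0008  0.001  -0.0004] shift [-0.0002 -0.001   0.0394]
[658.95    -6.5528] 16.702916151476735 55
```

View pics/w8.png

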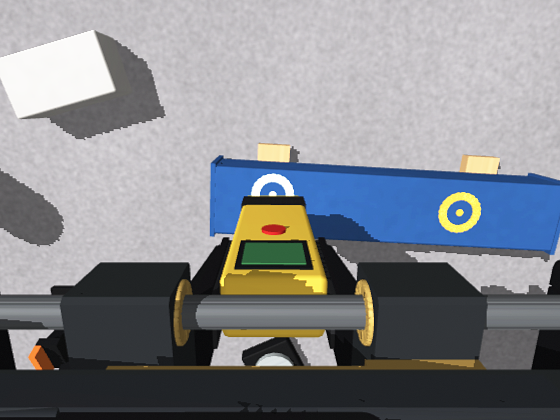

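The white ring arc is at (272,185). My fit picked up the pale bearer above it, so I'm refitting with the rows limited.

Run:
```python
from h import *
c=get_calibration("wrist");p=cv2.imread("pics/w8.png")
q=cv2.cvtColor(p,cv2.COLOR_BGR2HSV)
y=cv2.inRange(q,(0,0,140),(180,60,255));y[:168]=0;y[196:]=0;y[:,:245]=0;y[:,300:]=0
pts=[]
for x in range(245,300):
    v=np.where(y[:,x])[0]
    if len(v): pts.append(onz("wrist",(x,v.min()-.5),60,c)[:2])
pts=np.array(pts);A=np.c_[2*pts,np.ones(len(pts))];s=np.linalg.lstsq(A,(pts**2).sum(1),rcond=None)[0]
print(s[:2],np.sqrt(s[2]+s[0]**2+s[1]**2),len(pts))
```

```text
[637.1204  -1.9419] 19.237596668030864 50
```

{"op": "arm_command", "data": {"targets": [[[0,0,0],[-0.0005,0,0.012],255],[[0,0,0],[-0.0005,0,0.024],255],[[0,0,0],[-0.0005,0,0.032],255],[[0,0,0],[-0.0005,0,0.037],255],[[0,0,0],[-0.0005,0,0.039],255],[[0,0,0],[-0.0005,0,0.0405],255],[[0,0,0],[-0.0005,0,0.042],255],[[0,0,0],[-0.0005,0,0.042],255]]}}

```text
t: 14.15
eef_pos: [638.6, -0.9, 156.3]
tcp_rot: [3.141, -0.0, -0.192]
ft_force: [-0.8, -0.3, -0.1]
opening: 0.422
```

Run:
```python
from h import *
s=env.state();print(s["ft_force"],s["eef_pos"],s["tcp_rot"])
p,d=read_camera("wrist");cv2.imwrite("pics/w9.png",p)
p,d=read_camera("scene");cv2.imwrite("pics/s9.png",cv2.resize(p[180:270,210:300],None,fx=6,fy=6))
```

```text
[-0.8035 -0.2581 -0.0868] [638.5686  -0.9071 156.3057] [ 3.1411 -0.0005 -0.192 ]
```

View pics/s9.png

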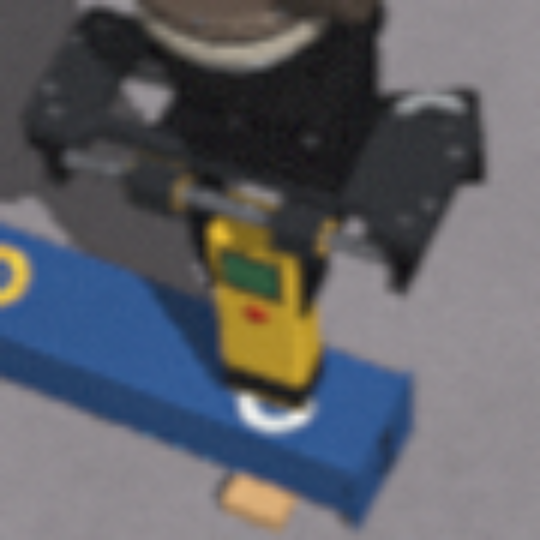

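View pics/w9.png

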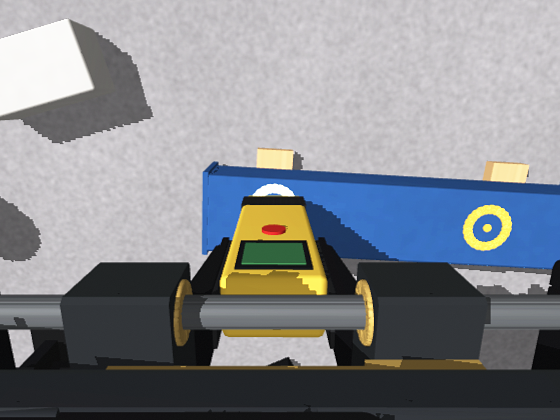

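The white ring is centred under the gauge (wrist 274,190). Pressing about 3.2 mm further and holding.

{"op": "arm_command", "data": {"targets": [[[0,0,0],[0,0,0.0012],255],[[0,0,0],[0,0,0.0024],255],[[0,0,0],[0,0,0.0033],255],[[0,0,0],[0,0,0.0033],255],[[0,0,0],[0,0,0.0033],255],[[0,0,0],[0,0,0.0033],255],[[0,0,0],[0,0,0.0033],255],[[0,0,0],[0,0,0.0033],255]]}}

```text
t: 15.05
eef_pos: [638.6, -0.9, 152.8]
tcp_rot: [3.141, -0.0, -0.192]
ft_force: [0.0, -0.7, 1.3]
opening: 0.416
```

Run:
```python
from h import *
s=env.state();print(s["ft_force"],s["eef_pos"],s["tcp_rot"])
a=[]
for i in range(5):
    read_camera("top");a.append(env.state()["ft_force"])
print(np.mean(a,0))
```

```text
[ 0.0174 -0.7193  1.2641] [638.5753  -0.9061 152.8041] [ 3.1412 -0.0003 -0.1921]
[ 0.5747 -0.5156  0.8374]
```

{"op": "arm_command", "data": {"targets": [[[0,0,0],[0,0,0],255],[[0,0,0],[0,0,0],255],[[0,0,0],[0,0,-0.005],255],[[0,0,0],[0,0,-0.025],255],[[0,0,0],[0,0,-0.06],255],[[0,0,0],[0,0,-0.1],255],[[0,0,0],[0,0,-0.1],255],[[0,0,0],[0,0,-0.1],255]]}}

```text
t: 16.1
eef_pos: [638.3, -0.8, 253.1]
tcp_rot: [3.141, -0.001, -0.192]
ft_force: [-0.2, -0.5, -2.2]
opening: 0.417
```

```bash
cat >> h.py <<'E'
G=np.array([490.97,223.11,136.48]); GR=Ro.from_euler('xyz',[3.1407,-.35,-.1898])
E
python3 - <<'E'
from h import *
go(G+120*U,GR)
E
```

```text
t 16.1 eef [638.2727  -0.7959 253.1325] rot [ 3.1413 -0.0007 -0.1921] turn [-0.0002  0.3493 -0.002 ] shift [-0.2285 -0.1917  0.0037]
```

{"op": "arm_command", "data": {"targets": [[[0,0.05,0],[-0.025,-0.02,0],255],[[0,0.12,0],[-0.065,-0.055,0],255],[[0,0.19,0],[-0.105,-0.09,0],255],[[0,0.26,0],[-0.145,-0.123,0],255],[[0,0.32,-0.001],[-0.185,-0.155,0],255],[[0,0.349,-0.002],[-0.215,-0.18,0.002],255],[[0,0.349,-0.002],[-0.2285,-0.1917,0.0035],255],[[0,0.349,-0.002],[-0.2285,-0.1917,0.0035],255]]}}

```text
t: 16.9
eef_pos: [448.4, 232.4, 247.7]
tcp_rot: [3.139, -0.346, -0.186]
ft_force: [-0.4, 0.7, -1.5]
opening: 0.421
```

{"op": "arm_command", "data": {"targets": [[[0,0,0],[0,0,0],255],[[0,0,0],[0,0,0],255],[[0,0,0],[0,0,0],255]]}}

```text
t: 17.2
eef_pos: [451.4, 230.0, 248.8]
tcp_rot: [3.14, -0.348, -0.191]
ft_force: [-0.3, 0.1, -2.2]
opening: 0.422
```

Run:
```python
from h import *
go(G+120*U,GR)
go(G,GR)
p,d=read_camera("wrist");cv2.imwrite("pics/w10.png",p)
p,d=read_camera("scene");cv2.imwrite("pics/s10.png",cv2.resize(p[80:270,230:430],None,fx=3,fy=3))
```

```text
t 17.2 eef [451.3645 230.046  248.7754] rot [ 3.1403 -0.3484 -0.1913] turn [ 0.001   0.0016 -0.0014] shift [-0.0007 -0.0007 -0.0007]
t 17.2 eef [451.3645 230.046  248.7754] rot [ 3.1403 -0.3484 -0.1913] turn [ 0.001   0.0016 -0.0014] shift [-0.0006 -0.0009  0.1193]
```

View pics/w10.png

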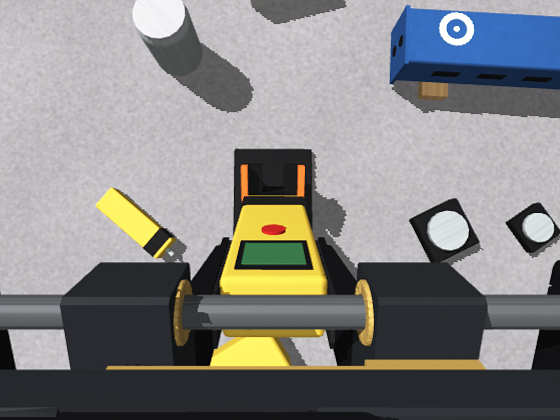

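View pics/s10.png

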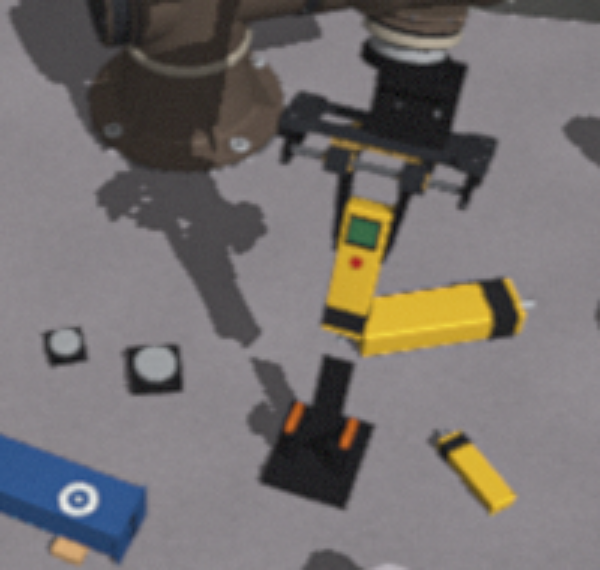

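Alignment matches the pose just after lift-out: the gauge is above the empty cradle (wrist 273,240 over 273,175). Inserting slightly forward of the backrest, then easing back.

{"op": "arm_command", "data": {"targets": [[[0.001,0.001,-0.001],[0.0008,-0.0009,0.02],255],[[0.001,0.001,-0.001],[0.0008,-0.0009,0.045],255],[[0.001,0.001,-0.001],[0.0008,-0.0009,0.07],255],[[0.001,0.001,-0.001],[0.0008,-0.0009,0.092],255],[[0.001,0.001,-0.001],[0.0008,-0.0009,0.106],255],[[0.001,0.001,-0.001],[0.0005,-0.0009,0.113],255],[[0.001,0.001,-0.001],[0,-0.0009,0.117],255],[[0.001,0.001,-0.001],[0,-0.0009,0.117],255]]}}

```text
t: 18.1
eef_pos: [490.3, 224.0, 139.2]
tcp_rot: [3.141, -0.35, -0.189]
ft_force: [0.6, -0.0, -2.5]
opening: 0.42
```

Run:
```python
from h import *
print(env.state()["ft_force"]);go(G,GR)
p,d=read_camera("wrist");cv2.imwrite("pics/w11.png",p)
p,d=read_camera("scene");cv2.imwrite("pics/s11.png",cv2.resize(p[130:270,250:430],None,fx=4,fy=4))
```

```text
[ 0.6191 -0.0233 -2.535 ]
t 18.1 eef [490.3477 223.9847 139.1856] rot [ 3.1413 -0.3499 -0.1891] turn [-0.0008  0.0001  0.0006] shift [-0.0002  0.0007  0.0028]
```

View pics/s11.png

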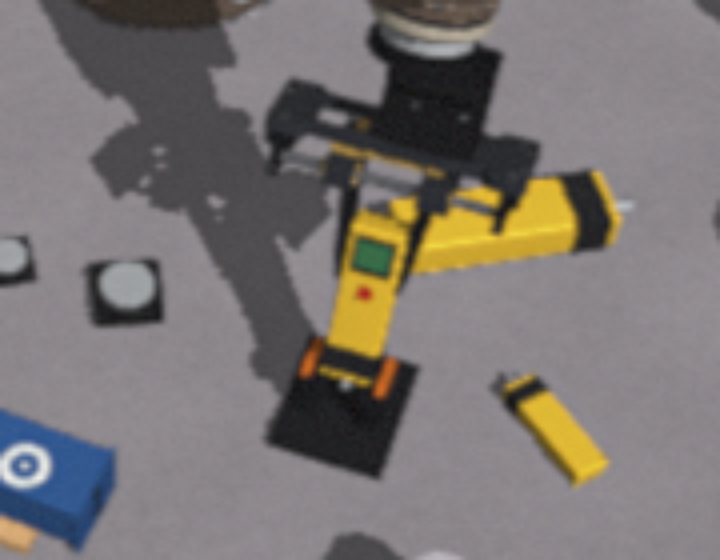

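The gauge is between the cheeks, 2.8 mm above its seated height. Lowering the rest.

{"op": "arm_command", "data": {"targets": [[[0,0,0],[0,0.0005,0.001],255],[[0,0,0],[0,0.0005,0.002],255],[[0,0,0],[0,0.0005,0.0026],255],[[0,0,0],[0,0.0005,0.0026],255],[[0,0,0],[0,0.0005,0.0026],255]]}}

```text
t: 18.7
eef_pos: [491.0, 223.6, 136.8]
tcp_rot: [3.141, -0.35, -0.189]
ft_force: [0.1, 0.0, -1.9]
opening: 0.419
```

Run:
```python
from h import *
print(env.state()["ft_force"]);go(G,GR)
```

```text
[ 0.0574  0.0348 -1.8734]
t 18.7 eef [491.0075 223.5582 136.8109] rot [ 3.1414 -0.3501 -0.1887] turn [-0.0011 -0.0001  0.001 ] shift [-0.0001  0.0004  0.0003]
```

{"op": "arm_command", "data": {"targets": [[[0,0,0],[0,0,0.0006],255],[[0,0,0],[0,0,0.0006],255],[[0,0,0],[0,0,0.0006],140],[[0,0,0],[0,0,0.0006],100],[[0,0,0],[0,0,0.0006],50],[[0,0,0],[0,0,0.0006],0],[[0,0,0],[0,0,0.0006],0],[[0,0,0],[0,0,0.0006],0]]}}

```text
t: 19.5
eef_pos: [491.2, 223.5, 136.2]
tcp_rot: [3.141, -0.35, -0.189]
ft_force: [-0.0, -0.5, -0.5]
opening: 0.818
```

{"op": "arm_command", "data": {"targets": [[[0,0,0],[0,0,0],0],[[0,0,0],[0,0,0],0],[[0,0,0],[0,0,0],0],[[0,0,0],[0,0,0],0]]}}

```text
t: 19.9
eef_pos: [491.2, 223.5, 136.2]
tcp_rot: [3.141, -0.35, -0.189]
ft_force: [0.3, 0.6, -0.1]
opening: 0.997
```

Run:
```python
from h import *
p,d=read_camera("wrist");cv2.imwrite("pics/w12.png",p)
```

```text
(no output)
```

View pics/w12.png

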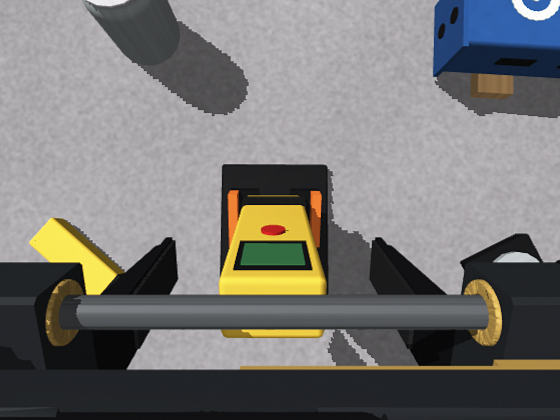

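The released gauge sits as before the grasp: button at (273,229), against (274,230) then. Retracting straight out along its axis.

{"op": "arm_command", "data": {"targets": [[[0,0,0],[0,0,-0.02],0],[[0,0,0],[0,0,-0.045],0],[[0,0,0],[0,0,-0.07],0],[[0,0,0],[0,0,-0.095],0],[[0,0,0],[0,0,-0.116],0],[[0,0,0],[0,0,-0.116],0],[[0,0,0],[0,0,-0.116],0],[[0,0,0],[0,0,-0.116],0]]}}

```text
t: 20.75
eef_pos: [452.1, 230.7, 244.1]
tcp_rot: [3.14, -0.349, -0.189]
ft_force: [-0.0, 0.5, -0.4]
opening: 1.0
```

Run:
```python
from h import *
s=env.state();print(s["t"],s["eef_pos"],s["ft_force"])
c=get_calibration("wrist");p,d=read_camera("wrist");cv2.imwrite("pics/w13.png",p)
q=cv2.cvtColor(p,cv2.COLOR_BGR2HSV);m=cv2.inRange(q,(20,100,80),(35,255,255));m[:145]=0;m[255:]=0;m[:,:222]=0;m[:,320:]=0
N,l,st,ce=cv2.connectedComponentsWithStats(m);i=1+st[1:,4].argmax();print(st[i],ce[i])
for uv in[(267,222),(268,180)]:
    o,r=ray("wrist",uv,c);P=o+r*d[uv[1],uv[0]];w=P-SEAT;print(uv,w@XS,w@YC,w@U)
p,d=read_camera("scene");cv2.imwrite("pics/s13.png",p)
a=cv2.imread("pics/s1.png");df=cv2.absdiff(a,p).max(2)>50
N,l,st,ce=cv2.connectedComponentsWithStats(df.astype(np.uint8))
print([(x[:5].tolist()) for x in st[1:] if x[4]>8])
```

```text
20.75 [452.0558 230.7322 244.1471] [-0.0334  0.5382 -0.3531]
[ 242  172   61   63 2981] [272.0285 206.9745]
(267, 222) -3.308502051117028 4.177774405786278 129.86349605340587
(268, 180) 14.353599002706208 4.28466070540193 74.77320029545119
[[369, 92, 14, 3, 15], [349, 94, 3, 6, 12], [371, 99, 7, 4, 13], [351, 105, 5, 13, 27], [379, 104, 7, 21, 36], [324, 112, 5, 5, 11], [322, 128, 3, 7, 11], [332, 135, 6, 27, 39], [384, 135, 10, 17, 30], [330, 137, 3, 24, 36], [366, 144, 11, 27, 80]]
```

View pics/w13.png

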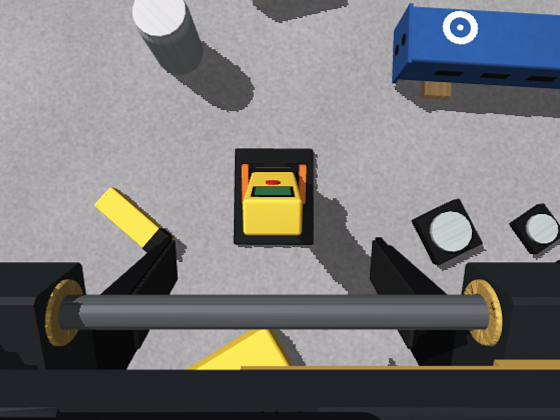

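View pics/s13.png

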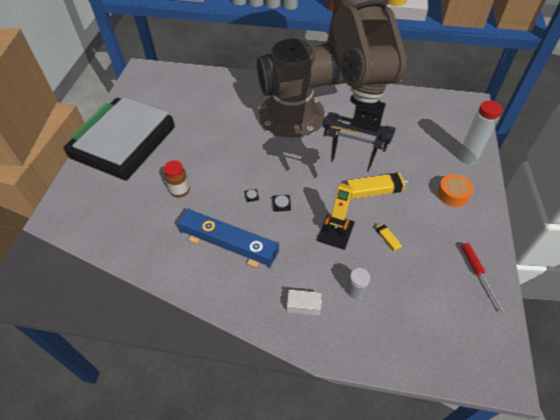

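Apart from the arm, the scene matches the picture taken before the grasp. The gauge is centred in the cradle (wrist 272,207; cheeks 245 and 303). Handing in.

```bash
python3 -c "
from cell import env
print(env.state()['t'],env.state()['ft_force']);print(env.job_done())"
```

```text
20.85 [0.69814699 0.72910261 0.17045727]
the job is handed in; nothing more can be done
None
```

The job is done and handed in at 20.9 s. All three readings were taken in order, and the gauge is back in its cradle and released.

- **Readings:** I gripped the middle-sized gauge and pressed it upright on the larger zero disc, then inside the yellow ring, then inside the white ring. Each press was about 3 N, which is roughly 4–5 mm of foot travel, and each was held for about 0.7–1 s. The foot travel and the placing within the rings come from arm height, wrist force and ring positions fitted in the pictures; nothing measured them directly.
- **Gauge in the cradle:** After release it sits within about 1–2 pixels of where it was before the grasp. The depth reading puts its top at 129.9 mm along the seat axis, against 130 mm nominal.
- **Surroundings:** Comparing the scene picture from before the grasp with the last one showed changes only on the arm. The gripper is clear of everything.
- **Checks that failed or disagreed:**
  - My first fit of the white ring picked up the pale wooden bearer beside the beam. Refitted, it agreed with the earlier measurements to about 2 mm.
  - The scene and top views differed by up to 6 mm on the disc and 5 mm on the cradle. I used averages, which the wrist camera later confirmed to within 2 mm.

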